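Sound the slot of a fracture-test specimen with a blade depth gauge

ROBOT

A 7-joint arm with a two-finger parallel gripper is mounted at the origin on the work surface. World frame = base frame: x ahead of the robot, y to its left, z up, the work surface at z = 0. Lengths are in m, angles in rad, forces in N, time in s.
With the tool pointing down it reaches from about 0.4 to 0.85 m from the base axis. Payload 4.5 kg.
Tool frame: the origin (TCP) lies midway between the tips of the shut fingers; the grasp point (between the pads) lies grip_depth behind it (grip_depth is the distance from the TCP to the grasp point, in m); z points along the fingers, y is the line along which they close (so a half turn about z gives the same grasp; the last joint's range is limited). The gripper opens to 85 mm and grips with 20 to 120 N. Pads are 22 mm wide; open, the fingers measure 114 mm over their backs; the gripper's body (76 mm by 85 mm) begins 54 mm behind the grasp point. The pads swing forward as they close: fully open they stand 13 mm farther back than shut.
Start: joints at [-1.146, 0.689, -0.195, 1.565, 0.157, 0.902, -0.215], TCP at [0.238, 0.578, 0.231] pointing down, gripper open.
Joint ranges: [-3.01, 3.01], [-0.46, 2.08], [-1.47, 1.51], [0.13, 2.56], [-1, 4.14], [0.04, 2.09], [-2.66, 2.66]. Speed limits (rad/s): [2.57, 2.57, 3.14, 3.14, 3.14, 3.14, 3.14].

INTERFACE

Orientations are given as a 3x3 rotation matrix whose columns are the frame's x, y, z axes.
In Python, from cell import get_obs, capture, sign_off, recognise, masks_of, place_of, grip_depth gives the robot as it stands.
- The arm moves only by the shell command python3 -m crank 'ROWS' [FORCE]. ROWS is JSON, a list of rows, each an object with "hand": the gripper command: -1 is fully open, 1 is shut, values between are in proportion; "translation": the shift along the tool's x, y, z normalised to -1 to 1, where 1 is 0.1 m, a list of three; "yaw": the turn about the tool's z normalised to -1 to 1, where 1 is 90 degrees. In form: [{"hand": hand, "translation": [x, y, z], "yaw": yaw}, ...]. A call has 1 to 12 rows; each row is the pose to reach, as a shift and turn from the pose commanded when the call began, along the tool's axes at that moment; what a row does not reach only later rows make up. A row lasts 1/8 s, in which the tool goes at most 62.5 mm and 10.7 degrees, less where a joint would pass 70% of its speed; a pose out of reach is approached as far as the arm can. A call with a number of a shift or a turn outside -1 to 1 is refused whole. A call with a gripper value outside its range is refused whole. The fingers move at their own pace and stop on an object; FORCE is the grip in N (left out, the last holds). Time passes only in rows, so rows that repeat a pose let the fingers close. It gives the time, the measured TCP pose, the force, the opening and the grip force at its end, in the units of the state.
- get_obs(): the state, without advancing time (a new reading comes with each control period).
- capture(name): name is "side" or "top"; returns a dict with "color" (480x640x3 uint8, red, green, blue), "K" (3x3 intrinsics, pixels), "k1" (the pictures are not rectified: a ray, as slopes to the right and down, at radius r is drawn at 1 + k1 r^2 times it, then the intrinsics apply), "R" (3x3) and "t" (3): a world point X has camera coordinates R X + t. Camera axes: x right, y down, z forward; pixel columns grow to the right and rows downward; lengths in m; the calibration is good to about 2 mm. A picture is of the moment at which its call begins. There is no depth.
- sign_off(): hands the job in; it is judged then, once.
Trained networks look in a picture, given as the dict that the camera call returned (one of the last four; its "shot" number tells which), for a name from the list of things; names that differ only in an ending like _2 or _b are one class to them, and where a whole thing is asked for, a point or a joint stands for the part that bears it (a point fixed in the world has none). Each returns a list of dicts, best first, with "score" (0 to 1); they miss things now and then, are a little off and sometimes report something else, mostly with a low value. They report only what shows in the picture. A call takes as long as a camera call. They do not tell look-alikes from the thing itself.
- recognise(thing, picture): "pixel" ([column, row] in pixels, amid what is visible of it).
- masks_of(thing, picture): "pixels" (480x640 bool, what is visible of it) and "pixel" ([column, row] in pixels, amid what is visible of it).
- place_of(thing, picture): "pixel" ([column, row] in pixels: a listed point, or the origin of a listed thing).
The state is a dict: "t": time; "qpos": joint angles; "joint_vel": joint speeds; "effort": joint torques, N m; "position": TCP position; "ee_rot": TCP orientation; "contact_force": force on the tool from outside, world axes, zero at the start; "torque": the same for the moment, N m; "finger_gap": opening from 0.0 (shut) to 1.0 (fully open); "gripper_force": force on a finger pad.
Only numpy, scipy, OpenCV 4.12 (cv2) and the standard library are available. Lean on these libraries where they do the work, as an engineer would, in place of code of your own. Each camera call takes 0.05 s, during which the arm holds its last target. There are 200 camera calls.

TASK

Measure the slot of the specimen that is clamped in the vise: stand the depth gauge's head flat, square and centred across the slot mouth with its blade still drawn up, then press the blade gently down into the slot until it stands on the bottom. Leave the gauge standing there for reading, and do not disturb the other things on the bench.

Things in the scene. Friction and masses are not known exactly. Their poses are not given: they have to be found in the camera images.
- gauge_center (a point): Blade depth gauge, loose, about 0.22 kg, standing upright. Its head is an aluminium bar 160 x 22 x 22 mm with a hub 36 x 28 x 30 mm (x, y, z) at mid-length and a brass screw standing 8 mm out of the hub at +y; the underside is flat. Point: middle of the bar's length and width, 11 mm above its underside; x along the bar, z up. A blade stands up through the hub's middle.
- gauge_end_a (a point): Point in the plain end of the gauge's bar on its +x side, 65 mm from the middle, 11 mm above the underside: a place to grip across the 22 mm width, far enough from the upstanding blade for a gripper's body.
- gauge_end_b (a point): The same in the bar's other end, 65 mm to -x of its middle.
- blade_cap (a point): Centre of the top face of the round black cap (20 mm across, 7 mm thick) on the top end of the gauge's blade: the place to press. It is 103 mm above the underside of the head with the blade drawn up and comes down with the blade. z is up.
- blade (a joint): How far the blade is pushed down through the head, in m: 0 drawn up (tip 1 mm inside the head's underside), at most 0.064; the tip stands out of the underside by this value less 0.001. A flat steel strip, 4 mm thick along the gauge's x, 14 mm wide along its y. It slides against a friction of about 2 N and stays where it is left; more than 20 N on the bottom of a slot would spoil it.
- slot_mouth (a point): Middle of the slot mouth in the flat top face of the steel specimen (96 mm along this frame's y, 40 mm along x) clamped upright in the vise, both fixed. The face is 130 mm above the bench, the vise jaws 64 mm. z is up. The slot is 8 mm wide along y, runs right through along x and straight down; its depth is unknown, 30 to 58 mm, its bottom solid. The gauge's bar must lie along y, either way round.
- test_block_center (a point): Bystander: round steel hardness block, 64 mm across, 15 mm thick, lying loose on the bench; the point is its centre.
- microscope_center (a point): Bystander: small upright reading microscope, black foot 60 mm across, 138 mm tall, loose; the point is on its axis, 69 mm above the bench.
- spare_center (a point): Bystander: a spare specimen of the same make lying flat, 100 x 96 mm, 40 mm thick, loose; the point is its centre.
- vise: Dark bench vise, fixed, that clamps the specimen: base 190 mm along x, 110 mm along y, 64 mm tall at the jaws, its screw with a cross handle reaching 125 mm to the +x side. Origin on the bench, straight under the slot mouth; its axes are those of the slot mouth.
There are look-alikes about, which are no part of the job. What is shaped like the part that bears gauge_center but brown, pink or red is not meant.

How it is judged:
On the way:
1. the gauge's head stands flat and square across the slot mouth with the blade still drawn up (horizontal distance between gauge_center and slot_mouth below 0.012 m and z of gauge_center in the frame of slot_mouth between 0.008 and 0.0135 m and angle between the x axis of gauge_center and the y axis of slot_mouth, either way round below 0.14 rad and angle between gauge_center's own z axis and vertical below 0.06 rad and value of joint blade below 0.008 m), for 0.2 s.
At the end, for the whole second after the job is handed in: Gauge released and at rest: head flat on the specimen's top face (within 2.5 mm, 0.06 rad), bar square across the slot (0.14 rad), its middle within 15 mm of the slot mouth's middle, blade tip touching the bottom of the slot (contact force between blade_c0 and slot_bottom_c0 above 0.15 N and value of joint blade above 0.026 m and velocity of joint blade below 0.004 m/s and horizontal distance between gauge_center and slot_mouth below 0.015 m and z of gauge_center in the frame of slot_mouth between 0.008 and 0.0135 m and angle between the x axis of gauge_center and the y axis of slot_mouth, either way round below 0.14 rad and angle between gauge_center's own z axis and vertical below 0.06 rad and linear speed of gauge below 0.01 m/s).
It fails at once if the blade is forced on the bottom of the slot with more than 20 N (contact force between blade_c0 and slot_bottom_c0 above 20 N).
It fails at once if a bystander is shifted by more than 15 mm (distance of any of test_block_center, microscope_center, spare_center from where it was at the start of the episode above 0.015 m).
It also fails if it takes over 54 s, if anything falls off the work surface, if the arm or the gripper's body presses on something with over 40 N, if the wrist force passes 120 N, or if a joint passes its speed limit or range.

## Working session

There is one attempt and no reset: what is moved stays moved. The work goes in short steps, Python scripts to look and compute and a shell command to move; the robot and the scene stay as the last step left them, time stands still between calls to the robot, and variables do not carry over. Pictures are saved under pics/ and viewed, at most 10 in all, crops included, and the job is handed in when it is done.

```bash
mkdir -p pics; ls; cat > h.py <<'E'
import numpy as np, cv2
from cell import *
def shots():
    return {n:capture(n) for n in("side","top")}
def ray(c,px):
    K=c["K"];d=np.array([(px[0]-K[0][2])/K[0][0],(px[1]-K[1][2])/K[1][1]])
    u=d.copy()
    for _ in range(20): u=d/(1+c["k1"]*(u@u))
    R=np.array(c["R"]);return -R.T@np.array(c["t"]),R.T@np.array([u[0],u[1],1])
def onz(c,px,z):
    o,d=ray(c,px);return o+d*(z-o[2])/d[2]
def tri(c1,p1,c2,p2):
    o1,d1=ray(c1,p1);o2,d2=ray(c2,p2)
    s=np.linalg.lstsq(np.stack([d1,-d2],1),o2-o1,rcond=None)[0]
    a=o1+s[0]*d1;b=o2+s[1]*d2;return (a+b)/2,np.linalg.norm(a-b)
def proj(c,X):
    v=np.array(c["R"])@np.array(X)+np.array(c["t"]);u=v[:2]/v[2];u=u*(1+c["k1"]*(u@u))
    return [c["K"][0][0]*u[0]+c["K"][0][2],c["K"][1][1]*u[1]+c["K"][1][2]]
def save(img,name): cv2.imwrite("pics/"+name,cv2.cvtColor(np.ascontiguousarray(img),cv2.COLOR_RGB2BGR))
E
python3 - <<'E'
from h import *
np.set_printoptions(precision=4,suppress=True)
S=shots()
for n in S: save(S[n]["color"],n+"0.png")
names="gauge_center gauge_end_a gauge_end_b blade_cap slot_mouth vise test_block_center microscope_center spare_center".split()
for t in names:
    for n in S:
        print(t,n,[(np.round(p["pixel"]),round(p["score"],2)) for p in place_of(t,S[n])])
print(grip_depth if not callable(grip_depth) else grip_depth(), get_obs())
E
```

```text
pics
gauge_center side [(array([332., 396.]), 0.85), (array([381., 231.]), 0.85), (array([312., 333.]), 0.83), (array([316., 295.]), 0.73)]
gauge_center top [(array([517., 344.]), 0.96), (array([316., 156.]), 0.93), (array([431., 315.]), 0.69), (array([380., 289.]), 0.67)]
gauge_end_a side [(array([310., 411.]), 0.93), (array([330., 292.]), 0.81), (array([316., 352.]), 0.75), (array([385., 242.]), 0.72), (array([314., 316.]), 0.69), (array([350., 381.]), 0.69), (array([293., 306.]), 0.67), (array([372., 219.]), 0.57)]
gauge_end_a top [(array([381., 261.]), 0.86), (array([412., 302.]), 0.82), (array([511., 319.]), 0.81), (array([461., 329.]), 0.79), (array([286., 145.]), 0.73), (array([378., 318.]), 0.64), (array([529., 374.]), 0.64), (array([341., 159.]), 0.61)]
gauge_end_b side [(array([310., 411.]), 0.93), (array([330., 292.]), 0.81), (array([316., 352.]), 0.75), (array([385., 242.]), 0.72), (array([314., 316.]), 0.69), (array([350., 381.]), 0.69), (array([293., 306.]), 0.67), (array([372., 219.]), 0.57)]
gauge_end_b top [(array([381., 261.]), 0.86), (array([412., 302.]), 0.82), (a
[... 775 characters left out ...]
]), 0.81)]
spare_center side [(array([306., 188.]), 0.95)]
spare_center top [(array([164., 182.]), 0.97)]
0.0187 {'t': 1.0, 'qpos': array([-1.1462,  0.6891, -0.1946,  1.5653,  0.1573,  0.9025, -0.2151]), 'joint_vel': array([ 0.0033, -0.0005, -0.0019,  0.0014,  0.0002,  0.0012,  0.0002]), 'effort': array([ -0.0003, -53.9563,  -1.2667, -15.8884,   0.01  ,   0.0016,
         0.    ]), 'position': array([0.2381, 0.5779, 0.2313]), 'ee_rot': array([[-0.9246,  0.3809,  0.    ],
       [ 0.3809,  0.9246,  0.0001],
       [ 0.    ,  0.0001, -1.    ]]), 'contact_force': array([-0.3733,  0.0829,  0.5413]), 'torque': array([0.0742, 0.0242, 0.0196]), 'gripper_force': 0.0, 'finger_gap': 0.995664393420938}
```

View pics/top0.png

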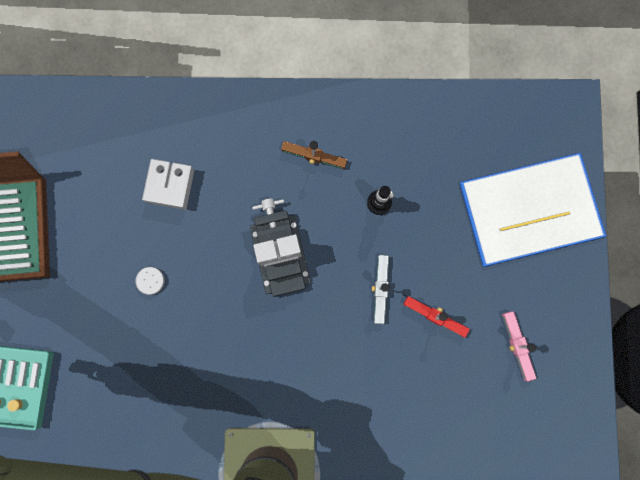

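View pics/side0.png

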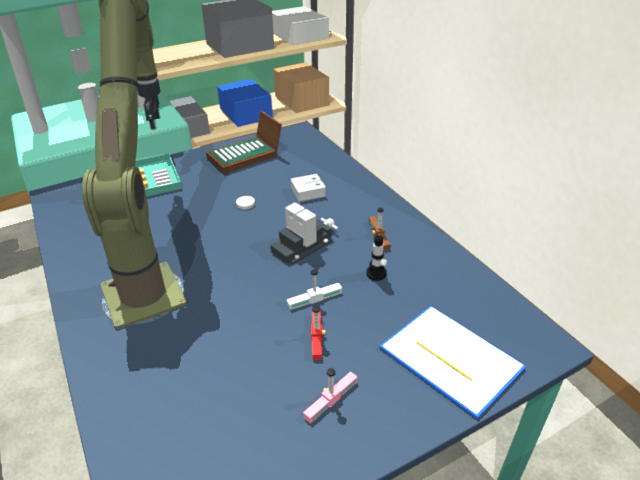

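Gauge look-alikes, by top pixel: brown (316,156), red (437,316), pink (518,346) and aluminium (381,289). The aluminium one matches the description; its side pixel is (316,295). Next I'll check it in a crop and work out the poses.

```bash
python3 - <<'E'
from h import *
np.set_printoptions(precision=4,suppress=True)
S=shots();s,t=S["side"],S["top"]
def pick(n,c,px): 
    L=[p for p in place_of(n,c)if np.hypot(*(np.array(p["pixel"])-px))<14]
    return L[0]["pixel"] if L else None
a=cv2.resize(t["color"][240:340,335:435],(400,400),interpolation=cv2.INTER_CUBIC)
b=cv2.resize(t["color"][190:310,230:330],(333,400),interpolation=cv2.INTER_CUBIC)
save(np.hstack([a,b]),"crop1.png")
G={}
for n,ps,pt in[("gauge_center",(316,295),(381,289)),("gauge_end_a",(330,292),(381,261)),("gauge_end_a",(293,306),(378,318)),("slot_mouth",(298,214),(276,246)),("microscope_center",(376,256),(379,197)),("test_block_center",(247,203),(150,280)),("spare_center",(306,188),(164,182))]:
    p,q=pick(n,s,ps),pick(n,t,pt)
    print(n,p,q)
    z={"gauge_center":.011,"gauge_end_a":.011,"slot_mouth":.13,"microscope_center":.069,"test_block_center":.0075,"spare_center":.02}[n]
    if q is not None: print("  top@z",onz(t,q,z))
    if p is not None: print("  side@z",onz(s,p,z))
    if p is not None and q is not None: print("  tri",*tri(s,p,t,q))
# mask edges / orientation
def topz(mask,z):
    r=cv2.minAreaRect(np.argwhere(mask)[:,::-1].astype(np.float32));P=cv2.boxPoints(r)
    return np.array([onz(t,x,z)[:2] for x in P])
for m in masks_of("gauge_center",t):
    if abs(m["pixel"][0]-381)<15: print("gmask",m["pixel"],m["pixels"].sum(),topz(m["pixels"],.022))
print("cam",-np.array(t["R"]).T@t["t"],-np.array(s["R"]).T@s["t"])
# bright top face of specimen in top image
hsv=cv2.cvtColor(t["color"],cv2.COLOR_RGB2HSV)
m=np.zeros((480,640),np.uint8);m[225:275,245:310]=(hsv[225:275,245:310,2]>170)
r=cv2.minAreaRect(np.argwhere(m)[:,::-1].astype(np.float32));P=cv2.boxPoints(r);print("spec",r,np.array([onz(t,x,.13)[:2] for x in P]))
m=np.zeros((480,640),np.uint8);m[250:330,370:393]=((hsv[...,2]>150)&(hsv[...,1]<80))[250:330,370:393]
r=cv2.minAreaRect(np.argwhere(m)[:,::-1].astype(np.float32));P=cv2.boxPoints(r);print("gauge",r,np.array([onz(t,x,.022)[:2] for x in P]))
E
```

```text
gauge_center [313.5, 293.9] [378.8, 290.5]
  top@z [ 0.4193 -0.2557  0.011 ]
  side@z [ 0.4267 -0.2515  0.011 ]
  tri [ 0.4214 -0.2562  0.0168] 0.005239998381856527
gauge_end_a [332.4, 289.7] [383.5, 259.7]
  top@z [ 0.4924 -0.2672  0.011 ]
  side@z [ 0.4819 -0.2627  0.011 ]
  tri [ 0.4871 -0.2648  0.0117] 0.011380301209154745
gauge_end_a [294.0, 303.5] [380.7, 318.5]
  top@z [ 0.3537 -0.2599  0.011 ]
  side@z [ 0.3613 -0.2592  0.011 ]
  tri [ 0.3568 -0.2609  0.014 ] 0.006795593368658803
slot_mouth None [275.3, 247.6]
  top@z [ 0.5057 -0.0181  0.13  ]
microscope_center [374.7, 256.9] [381.1, 197.7]
  top@z [ 0.6306 -0.2563  0.069 ]
  side@z [ 0.6263 -0.2566  0.069 ]
  tri [ 0.6292 -0.2556  0.0677] 0.003759186295452094
test_block_center [244.4, 199.8] [152.1, 282.1]
  top@z [0.4353 0.281  0.0075]
  side@z [0.4454 0.303  0.0075]
  tri [0.435  0.2757 0.0263] 0.0017583656351900612
spare_center [309.3, 186.7] [167.1, 183.9]
  top@z [0.6699 0.2512 0.02  ]
  side@z [0.6778 0.2476 0.02  ]
  tri [0.6741 0.2498 0.0192] 0.008633540663707993
gmask [380.7, 290.6] 769 [[ 0.5023 -0.2389]
 [ 0.5026 -0.2791]
 [ 0.3434 -0.2781]
 [ 0.3431 -0.2385]]
cam [ 0.3504 -0.115   1.4794] [-0.0913 -1.2571  1.0655]
spec ((275.317626953125, 240.92942810058594), (32.97343063354492, 45.33847427368164), 77.47119140625) [[ 0.5447  0.039 ]
 [ 0.5674 -0.058 ]
 [ 0.4962 -0.0745]
 [ 0.4739  0.0219]]
gauge ((381.0146789550781, 289.00042724609375), (12.14180850982666, 68.32339477539062), 1.6846843957901) [[ 0.3432 -0.243 ]
 [ 0.5031 -0.2483]
 [ 0.5025 -0.2769]
 [ 0.3426 -0.2713]]
```

View pics/crop1.png

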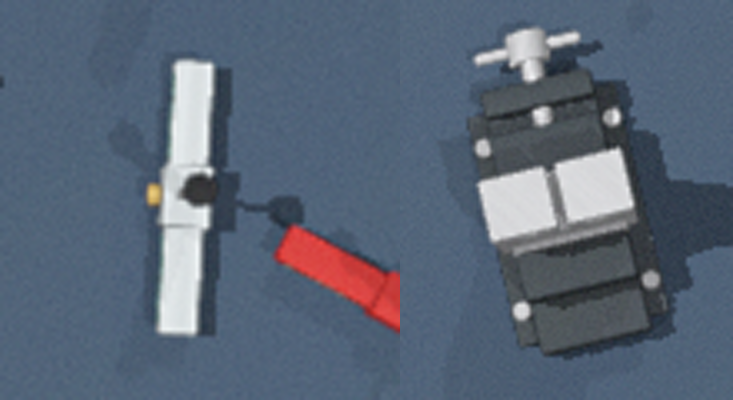

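The crop confirms it: the aluminium gauge is at about (381,289), brass screw on the +y side, bar roughly along world x (-3.4°). The specimen face is centred near (277,249) and the slot runs up-down in the picture. Next is a finer fit of both.

```bash
cat >> h.py <<'E'
from scipy.optimize import minimize
def fitrect(c,img,polys,x0):
    """polys(p)->list of (Nx3 world polygon, target sign); maximise contrast inside vs ring"""
    def cost(p):
        v=0
        for P in polys(p):
            q=np.array([proj(c,X) for X in P]);m=np.zeros(img.shape,np.uint8)
            big=cv2.fillPoly(m.copy(),[np.round(q*256).astype(np.int32)],255,cv2.LINE_AA,8).astype(float)/255
            v-=((img-TH)*big).sum()
        return v
    TH=fitrect.th
    r=minimize(cost,x0,method="Nelder-Mead",options=dict(initial_simplex=[x0]+[np.array(x0)+d for d in np.diag([.006,.006,.08])],xatol=1e-4,fatol=1e-2))
    return r.x,r.fun
def rect(cx,cy,a,z,u0,u1,v0,v1):
    R=np.array([[np.cos(a),-np.sin(a)],[np.sin(a),np.cos(a)]])
    return np.array([[*(R@[u,v]+[cx,cy]),z] for u,v in((u0,v0),(u1,v0),(u1,v1),(u0,v1))])
def spec(c,x0=(.507,-.018,.23)):
    fitrect.th=190
    return fitrect(c,c["color"].min(2).astype(float),lambda p:[rect(*p,.13,-.02,.02,-.048,-.004),rect(*p,.13,-.02,.02,.004,.048)],x0)
def gauge(c,zt,x0):
    fitrect.th=150
    return fitrect(c,c["color"].min(2).astype(float),lambda p:[rect(*p,zt,-.08,-.018,-.011,.011),rect(*p,zt,.018,.08,-.011,.011)],x0)
E
python3 - <<'E'
from h import *
np.set_printoptions(precision=4,suppress=True)
t=capture("top")
im=t["color"].min(2);print(im[225:275:3,250:306:4])
print(im[256:322:6,370:394])
for th in(0,): print(spec(t)); print(gauge(t,.022,(.423,-.259,-.05)))
E
```

```text
[[ 76  71  36  49  67 162 167  64  67  76  62 219  50  83]
 [ 59  69  76  71  60  79  70  84  80  74  56  64  42  77]
 [ 69  96  71  75  79  79  68  72  68  71  71  51  44  49]
 [ 73 191  79  76  83  71  70  73  67  68  72 108  45  54]
 [ 73  88  64  67  70  72  76  68 133 212 216 218  47  44]
 [ 69  73  58  74  82 159  71 219 215 212 214 215  67  55]
 [ 73  80 158 218 217 215 141 218 217 216 216 215 132  45]
 [ 74 220 214 217 215 216 173 196 218 218 216 214 215  52]
 [ 75 161 215 214 218 215 215 133 214 215 217 216 216  53]
 [ 69  93 213 216 214 215 215 117 216 216 217 216 180  57]
 [ 82  63 216 214 217 216 214 139 217 173 135 104 109  60]
 [ 84  66 215 215 218 218 173 139 106 111 144 144  83  46]
 [ 82  74 218 155 115 108 116 144 146  74  46  47  55  48]
 [ 82  75  78 104 145 145  72  42  48  45  73  73  78  50]
 [ 82  81  77  68  76  80  79  77  76  78  76  72  81  51]
 [ 83  80  76  71  78  82  78  79  77  76  79  78  85  51]
 [ 81  78  75  73  62  79  78  77  78  84  83  63  39  85]]
[[ 79  82  81  80  75  68  69  69 147 224 223 225 223 220 216 217 228 232
  132  79  80  79  79 
[... 455 characters left out ...]
 88  51  51  47  54  50  52
   52  49  50  46  48  52]
 [ 73  66  58  59  79 155 220 215 212 212 213 216 214 211 219 221 225 145
   68  53  48  51  51  55]
 [ 75  73  64  61  66 104 197 218 218 215 212 212 213 214 216 153  75  48
   46  54  80  73  76  81]
 [ 82  69  61  63  59 112 215 219 218 216 221 218 220 225 229 131  52  49
   53  59  77  82  80  74]
 [ 76  65  57  64  76 159 221 219 223 220 219 218 221 223 194  97  49  47
   56  71  78  85  80  83]
 [ 75  62  61  67 120 221 226 225 222 221 219 218 224 226 132  58  52  50
   55  81  84  79  84  83]]
(array([ 0.5049, -0.0205,  0.2699]), np.float64(-12044.988235294117))
(array([ 0.4228, -0.2598, -0.0714]), np.float64(-30459.403921568624))
```

```bash

python3 -m crank '[{"hand":-1,"translation":[-0.5,-0.4,0],"yaw":0},{"hand":-1,"translation":[-0.85,-0.67,0],"yaw":0}]'
python3 -m crank '[{"hand":-1,"translation":[-0.5,-0.4,0],"yaw":0},{"hand":-1,"translation":[-0.85,-0.67,0],"yaw":0}]' >/dev/null
python3 -m crank '[{"hand":-1,"translation":[-0.5,-0.4,0],"yaw":0},{"hand":-1,"translation":[-0.85,-0.67,0],"yaw":0}]' >/dev/null
python3 -m crank '[{"hand":-1,"translation":[-0.5,-0.4,0],"yaw":0},{"hand":-1,"translation":[-0.85,-0.67,0],"yaw":0},{"hand":-1,"translation":[-0.85,-0.67,0],"yaw":0}]'
python3 -m crank '[{"hand":-1,"translation":[-0.25,-0.5,0],"yaw":0},{"hand":-1,"translation":[-0.43,-0.83,0],"yaw":0}]' >/dev/null
python3 -m crank '[{"hand":-1,"translation":[-0.25,-0.5,0],"yaw":0},{"hand":-1,"translation":[-0.43,-0.83,0],"yaw":0}]' >/dev/null
python3 -m crank '[{"hand":-1,"translation":[-0.25,-0.5,0],"yaw":0},{"hand":-1,"translation":[-0.43,-0.83,0],"yaw":0}]' >/dev/null
python3 -m crank '[{"hand":-1,"translation":[-0.25,-0.5,0],"yaw":0},{"hand":-1,"translation":[-0.43,-0.83,0],"yaw":0},{"hand":-1,"translation":[-0.43,-0.83,0],"yaw":0}]'
```

```text
t: 2.15
position: [0.2923, 0.4815, 0.2312]
ee_rot: [[-0.924, 0.381, 0.001], [0.381, 0.924, -0.001], [-0.001, -0.001, -1.0]]
contact_force: [0.8, -0.4, -0.6]
finger_gap: 1.001
gripper_force: 0.0
t: 3.02
position: [0.4525, 0.196, 0.2313]
ee_rot: [[-0.921, 0.389, 0.001], [0.389, 0.921, -0.002], [-0.002, -0.002, -1.0]]
contact_force: [0.4, -0.1, 0.4]
finger_gap: 1.002
gripper_force: 0.0
t: 4.15
position: [0.4831, -0.1746, 0.2312]
ee_rot: [[-0.923, 0.386, 0.001], [0.386, 0.923, -0.001], [-0.001, -0.001, -1.0]]
contact_force: [-0.2, 0.4, 0.1]
finger_gap: 1.001
gripper_force: 0.0
```

```bash

python3 -m crank '[{"hand":-1,"translation":[-0.2,-0.4,0],"yaw":-0.1},{"hand":-1,"translation":[-0.40,-0.81,0],"yaw":-0.207},{"hand":-1,"translation":[-0.40,-0.81,0.5],"yaw":-0.207},{"hand":-1,"translation":[-0.40,-0.81,1],"yaw":-0.207},{"hand":-1,"translation":[-0.40,-0.81,1],"yaw":-0.207}]'
python3 - <<'E'
from h import *
np.set_printoptions(precision=4,suppress=True)
S=shots();t,s=S["top"],S["side"];o=get_obs();P=o["position"];print(P,o["ee_rot"])
a=cv2.resize(t["color"][220:340,325:445],(400,400),interpolation=cv2.INTER_CUBIC)
b=cv2.resize(s["color"][200:320,260:380],(400,400),interpolation=cv2.INTER_CUBIC)
save(np.hstack([a,b]),"crop2.png")
for n in("gauge_end_a","gauge_center"):
  for c in(s,t): print(n,[np.round(onz(c,p["pixel"],.011),3) for p in place_of(n,c)])
E
```

```text
t: 4.78
position: [0.4872, -0.2589, 0.1286]
ee_rot: [[-0.998, 0.063, -0.007], [0.062, 0.998, 0.004], [0.007, 0.004, -1.0]]
contact_force: [-0.4, -0.3, 0.6]
finger_gap: 0.998
gripper_force: 0.0
[ 0.4903 -0.2606  0.1323] [[-0.998   0.0633  0.0013]
 [ 0.0633  0.998   0.0005]
 [-0.0012  0.0006 -1.    ]]
gauge_end_a [array([ 0.474, -0.264,  0.011]), array([ 0.23 , -0.599,  0.011]), array([ 0.357, -0.562,  0.011]), array([ 0.758, -0.036,  0.011]), array([ 0.361, -0.266,  0.011]), array([ 0.72 , -0.17 ,  0.011]), array([ 0.394, -0.328,  0.011])]
gauge_end_a [array([ 0.735, -0.165,  0.011]), array([ 0.765, -0.029,  0.011]), array([ 0.361, -0.56 ,  0.011]), array([ 0.235, -0.603,  0.011]), array([ 0.353, -0.259,  0.011]), array([ 0.493, -0.266,  0.011]), array([ 0.329, -0.443,  0.011])]
gauge_center [array([ 0.366, -0.373,  0.011]), array([ 0.42 , -0.263,  0.011]), array([ 0.295, -0.575,  0.011]), array([ 0.767, -0.102,  0.011])]
gauge_center [array([ 0.296, -0.574,  0.011]), array([ 0.749, -0.105,  0.011]), array([ 0.423, -0.251,  0.011]), array([ 0.496, -0.263,  0.011])]
```

View pics/crop2.png

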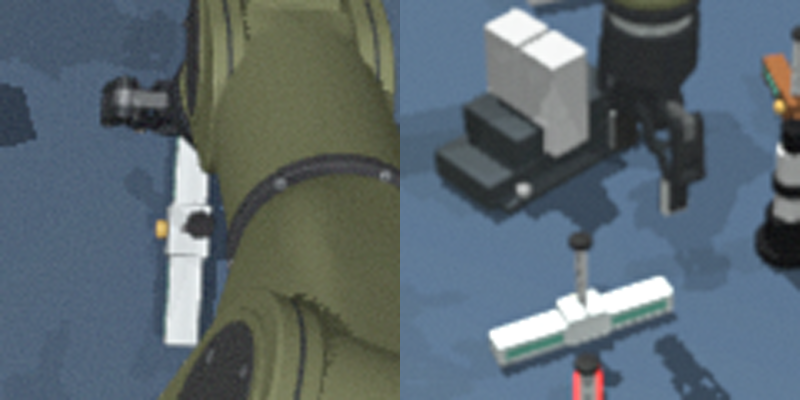

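```bash

python3 -m crank '[{"hand":-1,"translation":[0,-0.02,0.5],"yaw":0},{"hand":-1,"translation":[0,-0.02,1],"yaw":0},{"hand":-1,"translation":[0,-0.02,1],"yaw":0}]'
python3 -m crank '[{"hand":-1,"translation":[0,0,0.27],"yaw":0},{"hand":-1,"translation":[0,0,0.27],"yaw":0},{"hand":-1,"translation":[0,0,0.27],"yaw":0}]'
```

```text
t: 5.45
position: [0.4872, -0.2631, 0.0296]
ee_rot: [[-0.998, 0.065, -0.005], [0.065, 0.998, 0.002], [0.005, 0.001, -1.0]]
contact_force: [0.2, -0.6, 1.0]
finger_gap: 0.998
gripper_force: 0.0
t: 5.82
position: [0.4902, -0.2645, 0.0064]
ee_rot: [[-0.998, 0.066, 0.003], [0.066, 0.998, -0.001], [-0.003, -0.001, -1.0]]
contact_force: [0.1, -0.4, 0.1]
finger_gap: 0.999
gripper_force: 0.0
```

```bash

python3 -m crank '[{"hand":1,"translation":[0,0,0],"yaw":0},{"hand":1,"translation":[0,0,0],"yaw":0},{"hand":1,"translation":[0,0,0],"yaw":0},{"hand":1,"translation":[0,0,0],"yaw":0},{"hand":1,"translation":[0,0,0],"yaw":0},{"hand":1,"translation":[0,0,0],"yaw":0},{"hand":1,"translation":[0,0,0],"yaw":0}]' 80
```

```text
t: 6.7
position: [0.4892, -0.2639, 0.0048]
ee_rot: [[-0.998, 0.066, 0.001], [0.066, 0.998, -0.0], [-0.001, -0.0, -1.0]]
contact_force: [-1.2, 0.7, 5.0]
finger_gap: 0.242
gripper_force: 78.7
```

```bash

python3 -m crank '[{"hand":1,"translation":[0,0,-0.2],"yaw":0},{"hand":1,"translation":[0,0,-0.6],"yaw":0},{"hand":1,"translation":[0,0,-1],"yaw":0},{"hand":1,"translation":[0,0,-1],"yaw":0}]'
python3 -m crank '[{"hand":1,"translation":[0,0,-0.4],"yaw":0},{"hand":1,"translation":[0,0,-0.9],"yaw":0},{"hand":1,"translation":[0,0,-0.9],"yaw":0.1},{"hand":1,"translation":[0,0,-0.9],"yaw":0.2},{"hand":1,"translation":[0,0,-0.9],"yaw":0.3},{"hand":1,"translation":[0,0,-0.9],"yaw":0.4},{"hand":1,"translation":[0,0,-0.9],"yaw":0.5},{"hand":1,"translation":[0,0,-0.9],"yaw":0.6},{"hand":1,"translation":[0,0,-0.9],"yaw":0.7},{"hand":1,"translation":[0,0,-0.9],"yaw":0.785},{"hand":1,"translation":[0,0,-0.9],"yaw":0.785},{"hand":1,"translation":[0,0,-0.9],"yaw":0.785}]'
```

```text
t: 7.2
position: [0.4908, -0.2647, 0.1066]
ee_rot: [[-0.998, 0.066, 0.005], [0.066, 0.998, -0.002], [-0.005, -0.001, -1.0]]
contact_force: [0.1, 0.0, -3.4]
finger_gap: 0.232
gripper_force: 78.4
t: 8.7
position: [0.4884, -0.2638, 0.1934]
ee_rot: [[-0.271, 0.963, -0.002], [0.963, 0.271, 0.0], [0.001, -0.001, -1.0]]
contact_force: [-0.8, -0.3, -2.2]
finger_gap: 0.239
gripper_force: 78.8
```

```bash

python3 -m crank '[{"hand":1,"translation":[0.4,0.2,0],"yaw":0},{"hand":1,"translation":[0.82,0.41,0],"yaw":0}]'
python3 -m crank '[{"hand":1,"translation":[0.4,0.2,0],"yaw":0},{"hand":1,"translation":[0.82,0.41,0],"yaw":0},{"hand":1,"translation":[0.82,0.41,0],"yaw":0},{"hand":1,"translation":[0.82,0.41,0],"yaw":0}]'
python3 - <<'E'
from h import *
np.set_printoptions(precision=4,suppress=True)
S=shots();t,s=S["top"],S["side"];o=get_obs();P=o["position"];print(P,o["ee_rot"])
a=cv2.resize(t["color"][190:290,225:325],(400,400),interpolation=cv2.INTER_CUBIC)
b=cv2.resize(s["color"][150:270,240:360],(400,400),interpolation=cv2.INTER_CUBIC)
save(np.hstack([a,b]),"crop3.png")
for n,z in(("gauge_end_a",.2),("gauge_center",.2),("blade_cap",.291),("slot_mouth",.13)):
  for k,c in S.items(): print(n,k,[(np.round(p["pixel"]),np.round(onz(c,p["pixel"],z),3)) for p in place_of(n,c)])
E
```

```text
t: 8.95
position: [0.5063, -0.1738, 0.1939]
ee_rot: [[-0.268, 0.963, -0.0], [0.963, 0.268, -0.0], [-0.0, -0.0, -1.0]]
contact_force: [0.1, 0.2, -1.7]
finger_gap: 0.233
gripper_force: 78.8
t: 9.45
position: [0.5235, -0.0846, 0.1941]
ee_rot: [[-0.27, 0.963, -0.001], [0.963, 0.27, -0.001], [-0.0, -0.001, -1.0]]
contact_force: [-0.7, -0.5, -3.0]
finger_gap: 0.236
gripper_force: 78.7
[ 0.5234 -0.0858  0.1942] [[-0.2668  0.9637 -0.0005]
 [ 0.9637  0.2668 -0.0009]
 [-0.0008 -0.0008 -1.    ]]
gauge_end_a side [(array([349., 380.]), array([ 0.277, -0.684,  0.2  ])), (array([371., 220.]), array([ 0.611, -0.25 ,  0.2  ])), (array([385., 244.]), array([ 0.585, -0.357,  0.2  ])), (array([316., 318.]), array([ 0.303, -0.503,  0.2  ])), (array([286., 186.]), array([0.487, 0.029, 0.2  ])), (array([312., 412.]), array([ 0.179, -0.715,  0.2  ])), (array([318., 350.]), array([ 0.261, -0.588,  0.2  ])), (array([314., 201.]), array([ 0.52 , -0.086,  0.2  ]))]
gauge_end_a top [(array([412., 306.]), array([ 0.379, -0.305,  0.2  ])), (array([462., 328.]), array([ 0.336, -0.407,  0.2  ])), (array([509., 320.
[... 552 characters left out ...]
, -0.104,  0.2  ])), (array([514., 342.]), array([ 0.308, -0.511,  0.2  ])), (array([431., 315.]), array([ 0.361, -0.343,  0.2  ]))]
blade_cap side [(array([332., 372.]), array([ 0.222, -0.714,  0.291])), (array([379., 207.]), array([ 0.587, -0.317,  0.291])), (array([318., 306.]), array([ 0.281, -0.556,  0.291])), (array([298., 164.]), array([ 0.508, -0.014,  0.291]))]
blade_cap top [(array([311., 144.]), array([ 0.693, -0.097,  0.291])), (array([532., 344.]), array([ 0.307, -0.517,  0.291])), (array([444., 312.]), array([ 0.366, -0.352,  0.291]))]
slot_mouth side [(array([297., 214.]), array([ 0.492, -0.028,  0.13 ]))]
slot_mouth top [(array([277., 248.]), array([ 0.506, -0.022,  0.13 ]))]
```

View pics/crop3.png

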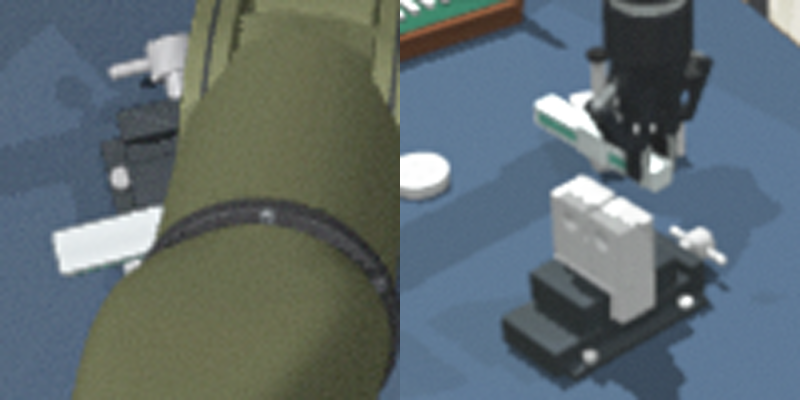

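```bash
cat >> h.py <<'E'
def prof(c,f,us):
    """half-level crossing of brightness along world curve f(u)"""
    im=cv2.GaussianBlur(c["color"].min(2).astype(np.float32),(0,0),.6)
    q=np.array([proj(c,f(u)) for u in us],np.float32)
    v=cv2.remap(im,q[:,0].copy(),q[:,1].copy(),cv2.INTER_LINEAR).ravel();return v
def cross(us,v,lvl=145):
    i=np.nonzero(np.diff((v>lvl).astype(int)))[0]
    return [round(float(us[k]+(lvl-v[k])/(v[k+1]-v[k])*(us[k+1]-us[k])),4) for k in i]
E
python3 - <<'E'
from h import *
np.set_printoptions(precision=4,suppress=True)
t=capture("top");o=get_obs();P=o["position"];X=o["ee_rot"][:,0];Y=o["ee_rot"][:,1]
C=P+.0665*X;print(P,C)
zt=P[2]-.0048+.022
us=np.arange(-.02,.04,.0005)
for v in(-.006,0,.006):
  f=lambda u:np.array([*(C[:2]+(.08+u)*X[:2]+v*Y[:2]),zt])
  print("end err",v,cross(us,prof(t,f,us)))
for u in(.06,.07):
  f=lambda v:np.array([*(C[:2]+u*X[:2]+v*Y[:2]),zt])
  print("sides",u,cross(us-.01,prof(t,f,us-.01)))
for th in (150,165,180,190):
  pass
E
```

```text
[ 0.5238 -0.0842  0.1943] [ 0.506  -0.0201  0.1943]
end err -0.006 [-0.0039]
end err 0 [-0.0042]
end err 0.006 [-0.0042]
sides 0.06 [-0.0123, 0.0104]
sides 0.07 [-0.0125, 0.0106]
```

```bash

python3 -m crank '[{"hand":1,"translation":[0.04,0,0.2],"yaw":0},{"hand":1,"translation":[0.04,0,0.4],"yaw":0},{"hand":1,"translation":[0.04,0,0.54],"yaw":0},{"hand":1,"translation":[0.04,0,0.54],"yaw":0},{"hand":1,"translation":[0.04,0,0.54],"yaw":0}]'
python3 - <<'E'
from h import *
np.set_printoptions(precision=4,suppress=True)
S=shots();t,s=S["top"],S["side"];o=get_obs();P=o["position"];X=o["ee_rot"][:,0];Y=o["ee_rot"][:,1]
C=P+.0665*X;print(P,C,np.arctan2(-Y[1],-Y[0]),o["contact_force"])
zt=P[2]-.0048+.022
us=np.arange(-.02,.04,.0005)
for v in(-.006,0,.006):
  f=lambda u:np.array([*(C[:2]+(.08+u)*X[:2]+v*Y[:2]),zt])
  print("end err",v,cross(us,prof(t,f,us)))
for u in(.06,.07):
  f=lambda v:np.array([*(C[:2]+u*X[:2]+v*Y[:2]),zt])
  print("sides",u,cross(us-.01,prof(t,f,us-.01)))
save(cv2.resize(s["color"][150:270,240:360],(600,600),interpolation=cv2.INTER_CUBIC),"crop4.png")
E
```

```text
t: 10.62
position: [0.5232, -0.0803, 0.1408]
ee_rot: [[-0.269, 0.963, 0.001], [0.963, 0.269, -0.0], [-0.0, 0.001, -1.0]]
contact_force: [0.4, -0.1, -2.5]
finger_gap: 0.238
gripper_force: 78.7
[ 0.5234 -0.0803  0.141 ] [ 0.5055 -0.0162  0.1409] -2.8696446755097518 [ 0.5137  0.5171 -2.2291]
end err -0.006 [-0.0037]
end err 0 [-0.0037]
end err 0.006 [-0.0037]
sides 0.06 [-0.0112, 0.0106]
sides 0.07 [-0.0128, 0.0109]
```

View pics/crop4.png

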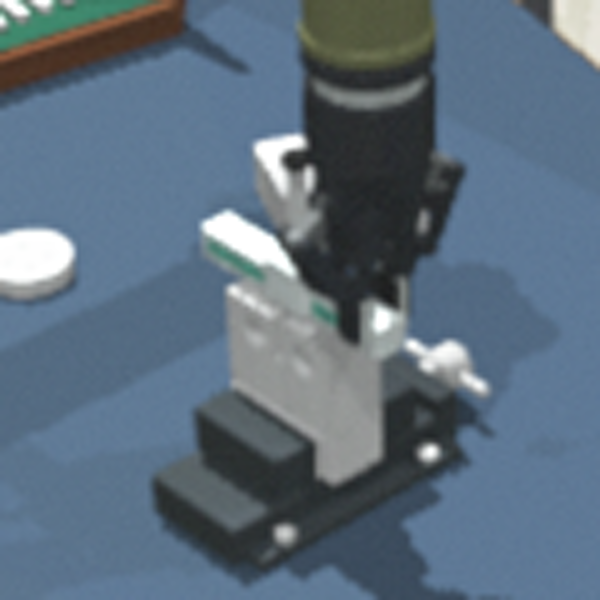

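The side view shows the bar level just above the specimen, square across it and over the slot. Now I'll lower it gently.

```bash

python3 -m crank '[{"hand":1,"translation":[0,0,0.04],"yaw":0},{"hand":1,"translation":[0,0,0.052],"yaw":0},{"hand":1,"translation":[0,0,0.052],"yaw":0},{"hand":1,"translation":[0,0,0.052],"yaw":0}]'
python3 -m crank '[{"hand":1,"translation":[0,0,0.008],"yaw":0},{"hand":1,"translation":[0,0,0.008],"yaw":0},{"hand":1,"translation":[0,0,0.008],"yaw":0}]'
```

```text
t: 11.22
position: [0.5227, -0.0801, 0.1351]
ee_rot: [[-0.269, 0.963, -0.0], [0.963, 0.269, 0.0], [0.0, -0.0, -1.0]]
contact_force: [0.0, -0.0, -1.7]
finger_gap: 0.231
gripper_force: 78.8
t: 11.6
position: [0.5228, -0.0802, 0.1347]
ee_rot: [[-0.269, 0.963, 0.0], [0.963, 0.269, 0.0], [-0.0, 0.0, -1.0]]
contact_force: [-2.4, 0.2, 6.0]
finger_gap: 0.236
gripper_force: 79.7
```

```bash

python3 -m crank '[{"hand":0,"translation":[0,0,0],"yaw":0},{"hand":0,"translation":[0,0,0],"yaw":0},{"hand":-0.2,"translation":[0,0,0],"yaw":0},{"hand":-0.2,"translation":[0,0,0],"yaw":0},{"hand":-0.2,"translation":[0,0,-0.2],"yaw":0},{"hand":-0.2,"translation":[0,0,-0.6],"yaw":0},{"hand":-0.2,"translation":[0,0,-1],"yaw":0},{"hand":-0.2,"translation":[0,0,-1],"yaw":0}]'
python3 -m crank '[{"hand":-0.2,"translation":[-0.5,0,0],"yaw":0},{"hand":-0.2,"translation":[-1,-0.3,0],"yaw":0},{"hand":-0.2,"translation":[-1,-0.3,-0.5],"yaw":0},{"hand":-0.2,"translation":[-1,-0.3,-0.5],"yaw":0}]'
python3 - <<'E'
from h import *
np.set_printoptions(precision=4,suppress=True)
S=shots();t,s=S["top"],S["side"]
print(gauge(t,.152,(.5055,-.02,.27+np.pi/2)))
for n,z in(("gauge_center",.141),("blade_cap",.233),("slot_mouth",.13)):
  for k,c in S.items(): print(n,k,[(np.round(p["pixel"]),np.round(onz(c,p["pixel"],z),3),round(p["score"],2)) for p in place_of(n,c) if np.hypot(*(onz(c,p["pixel"],z)[:2]-[.505,-.02]))<.05])
a=cv2.resize(t["color"][210:290,235:315],(400,400),interpolation=cv2.INTER_CUBIC)
b=cv2.resize(s["color"][160:240,260:340],(400,400),interpolation=cv2.INTER_CUBIC)
save(np.hstack([a,b]),"crop5.png")
E
```

```text
t: 12.6
position: [0.5249, -0.0804, 0.2371]
ee_rot: [[-0.269, 0.963, 0.007], [0.963, 0.269, -0.001], [-0.002, 0.006, -1.0]]
contact_force: [-0.2, 0.4, -0.3]
finger_gap: 0.596
gripper_force: 0.0
t: 13.1
position: [0.5223, -0.186, 0.2863]
ee_rot: [[-0.267, 0.964, 0.005], [0.964, 0.267, -0.001], [-0.003, 0.005, -1.0]]
contact_force: [0.6, 0.5, -0.2]
finger_gap: 0.6
gripper_force: 0.0
(array([ 0.5057, -0.0219,  1.8266]), np.float64(-37860.788235294116))
gauge_center side [(array([301., 208.]), array([ 0.51 , -0.021,  0.141]), 0.94)]
gauge_center top [(array([274., 250.]), array([ 0.5  , -0.017,  0.141]), 0.92)]
blade_cap side [(array([300., 184.]), array([ 0.505, -0.031,  0.233]), 0.48)]
blade_cap top [(array([274., 243.]), array([ 0.503, -0.022,  0.233]), 0.44)]
slot_mouth side [(array([300., 212.]), array([ 0.502, -0.027,  0.13 ]), 0.81)]
slot_mouth top [(array([276., 247.]), array([ 0.507, -0.021,  0.13 ]), 0.79)]
```

View pics/crop5.png

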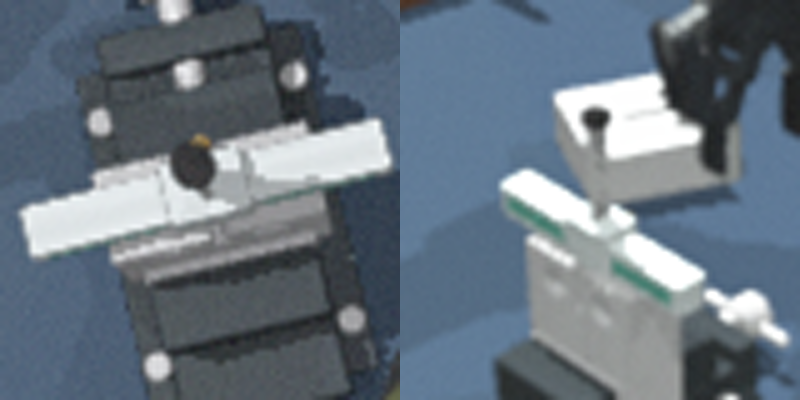

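Seen from above, the bar lies square across the specimen and the side view shows it flat; the cap is at top px (274,243). I'll check the along-bar centring more finely before pressing, because the play is only ±2 mm.

```bash
python3 - <<'E'
from h import *
np.set_printoptions(precision=4,suppress=True)
t=capture("top");t0=dict(t);t0["color"]=cv2.cvtColor(cv2.imread("pics/top0.png"),cv2.COLOR_BGR2RGB)
for th in(165,190):
    fitrect.th=th
    print("spec",th,fitrect(t0,t0["color"].min(2).astype(float),lambda p:[rect(*p,.13,-.02,.02,-.048,-.004),rect(*p,.13,-.02,.02,.004,.048)],(.505,-.02,.26))[0])
a=.262;ex=np.array([np.cos(a),np.sin(a)]);ey=np.array([-ex[1],ex[0]]);C=np.array([.505,-.0205])
us=np.arange(-.1,.1,.0005)
for v in(-.012,-.006,0,.006,.012):
  p=prof(t0,lambda u:np.array([*(C+u*ey+v*ex),.13]),us);k=abs(us)<.012
  w=np.clip(216-p[k],0,None);w[w<15]=0
  print("spec",v,cross(us,p),"slot",(w@us[k])/w.sum())
Cg=np.array([.5057,-.0219])
for v in(-.006,0,.006): print("gauge",v,cross(us,prof(t,lambda u:np.array([*(C+(u)*ey+v*ex),.152]),us)))
# side camera
s=capture("side")
for v in(-.006,0,.006): print("gauge side",v,cross(us,prof(s,lambda u:np.array([*(C+(u)*ey+v*ex),.152]),us)))
for u in(-.06,.06): print("gauge width",u,cross(us,prof(t,lambda v:np.array([*(C+u*ey+v*ex),.152]),us)))
E
```

```text
spec 165 [ 0.505  -0.0205  0.273 ]
spec 190 [ 0.5048 -0.0204  0.2703]
spec -0.012 [-0.048, -0.0023, 0.0028, 0.0487] slot 0.0004015004915537016
spec -0.006 [-0.0481, -0.0025, 0.0032, 0.0485] slot 0.00040418436622904593
spec 0 [-0.048, -0.0026, 0.0029, 0.0487] slot 6.878963082007803e-05
spec 0.006 [-0.0482, -0.0027, 0.0026, 0.0485] slot 0.0001429043100333279
spec 0.012 [-0.0484, -0.002, 0.0018, 0.0484] slot 0.00017005291691378743
gauge -0.006 [-0.0803, 0.0803]
gauge 0 [-0.0802, -0.004, 0.0062, 0.0805]
gauge 0.006 [-0.08, -0.0066, 0.012, 0.0804]
gauge side -0.006 [0.0826]
gauge side 0 [0.0839]
gauge side 0.006 [-0.0961, -0.0853, 0.0838]
gauge width -0.06 [-0.0122, 0.0101]
gauge width 0.06 [-0.0117, 0.0109]
```

Along-bar centring: slot centre +0.25 mm, gauge ends +0.1 mm, so they match. Next I'll shut the hand and move over the cap.

```bash

python3 -m crank '[{"hand":1,"translation":[0.4,0.07,0],"yaw":0},{"hand":1,"translation":[0.83,0.145,0],"yaw":0}]' 40 >/dev/null
python3 -m crank '[{"hand":1,"translation":[0.4,0.07,0],"yaw":0},{"hand":1,"translation":[0.83,0.145,0],"yaw":0},{"hand":1,"translation":[0.83,0.145,0],"yaw":0},{"hand":1,"translation":[0.83,0.145,0.2],"yaw":0},{"hand":1,"translation":[0.83,0.145,0.2],"yaw":0},{"hand":1,"translation":[0.83,0.145,0.2],"yaw":0}]'
python3 - <<'E'
from h import *
s=capture("side");print(get_obs()["position"])
save(cv2.resize(s["color"][130:240,250:360],(600,600),interpolation=cv2.INTER_CUBIC),"crop6.png")
E
```

```text
t: 14.6
position: [0.5043, -0.0176, 0.2646]
ee_rot: [[-0.268, 0.964, 0.0], [0.964, 0.268, -0.0], [-0.0, 0.0, -1.0]]
contact_force: [0.5, -0.6, 0.4]
finger_gap: -0.003
gripper_force: 0.0
[ 0.50450187 -0.01743885  0.26480366]
```

View pics/crop6.png

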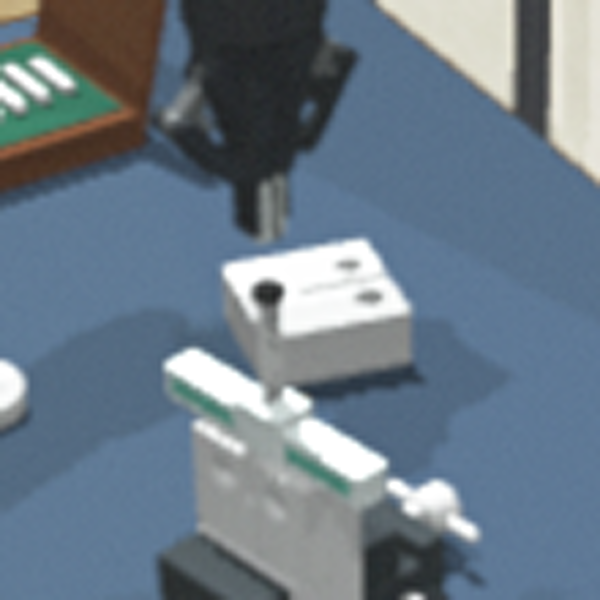

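The fingertips (265,238) are directly above the cap (267,293). Pressing starts now.

```bash

python3 -m crank '[{"hand":1,"translation":[0,0,0.15],"yaw":0},{"hand":1,"translation":[0,0,0.28],"yaw":0},{"hand":1,"translation":[0,0,0.28],"yaw":0},{"hand":1,"translation":[0,0,0.28],"yaw":0}]' | grep -E "t:|pos|cont"
python3 -m crank '[{"hand":1,"translation":[0,0,0.02],"yaw":0},{"hand":1,"translation":[0,0,0.04],"yaw":0},{"hand":1,"translation":[0,0,0.05],"yaw":0},{"hand":1,"translation":[0,0,0.06],"yaw":0},{"hand":1,"translation":[0,0,0.06],"yaw":0}]' | grep -E "t:|pos|cont"
python3 -m crank '[{"hand":1,"translation":[0,0,0.01],"yaw":0},{"hand":1,"translation":[0,0,0.02],"yaw":0},{"hand":1,"translation":[0,0,0.03],"yaw":0},{"hand":1,"translation":[0,0,0.03],"yaw":0}]' | grep -E "t:|pos|cont"
```

```text
t: 15.15
position: [0.5044, -0.0169, 0.2366]
ee_rot: [[-0.269, 0.963, 0.001], [0.963, 0.269, 0.0], [-0.0, 0.001, -1.0]]
contact_force: [-0.5, -0.1, 0.0]
t: 15.78
position: [0.5042, -0.0169, 0.2303]
ee_rot: [[-0.269, 0.963, 0.0], [0.963, 0.269, 0.0], [-0.0, 0.0, -1.0]]
contact_force: [1.0, 0.2, 0.4]
t: 16.27
position: [0.504, -0.0169, 0.2271]
ee_rot: [[-0.269, 0.963, -0.0], [0.963, 0.269, 0.0], [0.0, -0.0, -1.0]]
contact_force: [1.1, -0.7, 1.0]
```

```bash

python3 -m crank '[{"hand":1,"translation":[0,0,0.02],"yaw":0},{"hand":1,"translation":[0,0,0.04],"yaw":0},{"hand":1,"translation":[0,0,0.06],"yaw":0},{"hand":1,"translation":[0,0,0.08],"yaw":0},{"hand":1,"translation":[0,0,0.08],"yaw":0}]' | grep -E "t:|pos|cont"
python3 -m crank '[{"hand":1,"translation":[0,0,0.03],"yaw":0},{"hand":1,"translation":[0,0,0.06],"yaw":0},{"hand":1,"translation":[0,0,0.09],"yaw":0},{"hand":1,"translation":[0,0,0.12],"yaw":0},{"hand":1,"translation":[0,0,0.135],"yaw":0},{"hand":1,"translation":[0,0,0.135],"yaw":0}]' | grep -E "t:|pos|cont"
python3 - <<'E'
from h import *
s=capture("side")
print([np.round(p["pixel"]) for p in place_of("blade_cap",s)],proj(s,[.505,-.018,.233]),proj(s,[.505,-.018,.2055]),get_obs()["contact_force"])
save(cv2.resize(s["color"][150:240,260:350],(600,600),interpolation=cv2.INTER_CUBIC),"crop7.png")
E
```

```text
t: 16.9
position: [0.5036, -0.0168, 0.219]
ee_rot: [[-0.269, 0.963, -0.001], [0.963, 0.269, 0.0], [0.0, -0.001, -1.0]]
contact_force: [0.1, 0.3, -0.2]
t: 17.65
position: [0.5041, -0.0169, 0.2056]
ee_rot: [[-0.269, 0.963, 0.0], [0.963, 0.269, 0.0], [0.0, 0.0, -1.0]]
contact_force: [-0.2, 0.7, -0.5]
[array([329., 371.]), array([246., 202.]), array([318., 307.]), array([296., 190.]), array([382., 209.])] [np.float64(297.9214171303359), np.float64(181.74618752544475)] [np.float64(298.24750241093136), np.float64(189.7066566338379)] [0.47474241 0.3548529  0.03057851]
```

View pics/crop7.png

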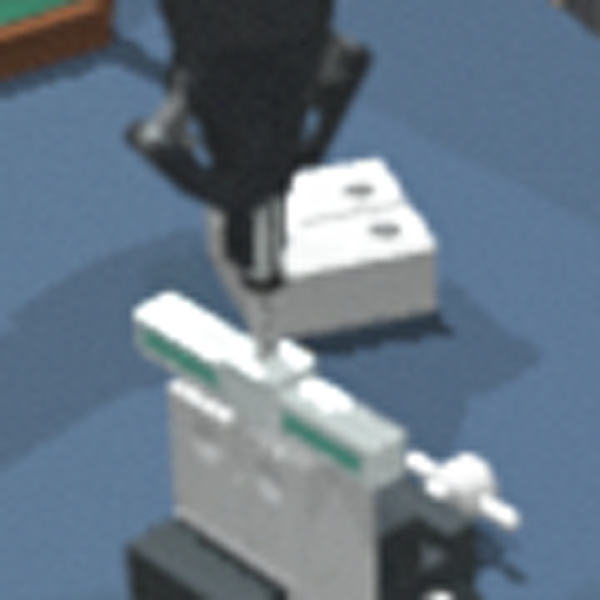

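The cap is under the fingertips, about 27 mm down, and the head is still flat. From here I go in small steps and stop when the force rises.

```bash
cat > chk.py <<'E'
from cell import get_obs
import sys
o=get_obs();f=o["contact_force"][2];print(round(o["t"],2),round(o["position"][2],4),round(f,1));sys.exit(f>3.5)
E
S() { python3 chk.py; }
python3 -m crank '[{"hand":1,"translation":[0,0,0.003],"yaw":0},{"hand":1,"translation":[0,0,0.006],"yaw":0}]' >/dev/null && S &&
python3 -m crank '[{"hand":1,"translation":[0,0,0.003],"yaw":0},{"hand":1,"translation":[0,0,0.006],"yaw":0}]' >/dev/null && S &&
python3 -m crank '[{"hand":1,"translation":[0,0,0.003],"yaw":0},{"hand":1,"translation":[0,0,0.006],"yaw":0}]' >/dev/null && S &&
python3 -m crank '[{"hand":1,"translation":[0,0,0.003],"yaw":0},{"hand":1,"translation":[0,0,0.006],"yaw":0}]' >/dev/null && S &&
python3 -m crank '[{"hand":1,"translation":[0,0,0.003],"yaw":0},{"hand":1,"translation":[0,0,0.006],"yaw":0}]' >/dev/null && S &&
python3 -m crank '[{"hand":1,"translation":[0,0,0.003],"yaw":0},{"hand":1,"translation":[0,0,0.006],"yaw":0}]' >/dev/null && S &&
python3 -m crank '[{"hand":1,"translation":[0,0,0.003],"yaw":0},{"hand":1,"translation":[0,0,0.006],"yaw":0}]' >/dev/null && S &&
python3 -m crank '[{"hand":1,"translation":[0,0,0.003],"yaw":0},{"hand":1,"translation":[0,0,0.006],"yaw":0}]' >/dev/null && S &&
python3 -m crank '[{"hand":1,"translation":[0,0,0.003],"yaw":0},{"hand":1,"translation":[0,0,0.006],"yaw":0}]' >/dev/null && S &&
python3 -m crank '[{"hand":1,"translation":[0,0,0.003],"yaw":0},{"hand":1,"translation":[0,0,0.006],"yaw":0}]' >/dev/null && S &&
python3 -m crank '[{"hand":1,"translation":[0,0,0.003],"yaw":0},{"hand":1,"translation":[0,0,0.006],"yaw":0}]' >/dev/null && S &&
python3 -m crank '[{"hand":1,"translation":[0,0,0.003],"yaw":0},{"hand":1,"translation":[0,0,0.006],"yaw":0}]' >/dev/null && S
```

```text
18.0 0.2053 2.5False
```

```bash
sed -i 's/sys.exit(f>3.5)/sys.exit(int(f>3.5))/' chk.py
S() { python3 chk.py; }
python3 -m crank '[{"hand":1,"translation":[0,0,0.003],"yaw":0},{"hand":1,"translation":[0,0,0.006],"yaw":0}]' >/dev/null && S &&
python3 -m crank '[{"hand":1,"translation":[0,0,0.003],"yaw":0},{"hand":1,"translation":[0,0,0.006],"yaw":0}]' >/dev/null && S &&
python3 -m crank '[{"hand":1,"translation":[0,0,0.003],"yaw":0},{"hand":1,"translation":[0,0,0.006],"yaw":0}]' >/dev/null && S &&
python3 -m crank '[{"hand":1,"translation":[0,0,0.003],"yaw":0},{"hand":1,"translation":[0,0,0.006],"yaw":0}]' >/dev/null && S &&
python3 -m crank '[{"hand":1,"translation":[0,0,0.003],"yaw":0},{"hand":1,"translation":[0,0,0.006],"yaw":0}]' >/dev/null && S &&
python3 -m crank '[{"hand":1,"translation":[0,0,0.003],"yaw":0},{"hand":1,"translation":[0,0,0.006],"yaw":0}]' >/dev/null && S &&
python3 -m crank '[{"hand":1,"translation":[0,0,0.003],"yaw":0},{"hand":1,"translation":[0,0,0.006],"yaw":0}]' >/dev/null && S &&
python3 -m crank '[{"hand":1,"translation":[0,0,0.003],"yaw":0},{"hand":1,"translation":[0,0,0.006],"yaw":0}]' >/dev/null && S &&
python3 -m crank '[{"hand":1,"translation":[0,0,0.003],"yaw":0},{"hand":1,"translation":[0,0,0.006],"yaw":0}]' >/dev/null && S &&
python3 -m crank '[{"hand":1,"translation":[0,0,0.003],"yaw":0},{"hand":1,"translation":[0,0,0.006],"yaw":0}]' >/dev/null && S &&
python3 -m crank '[{"hand":1,"translation":[0,0,0.003],"yaw":0},{"hand":1,"translation":[0,0,0.006],"yaw":0}]' >/dev/null && S &&
python3 -m crank '[{"hand":1,"translation":[0,0,0.003],"yaw":0},{"hand":1,"translation":[0,0,0.006],"yaw":0}]' >/dev/null && S
```

```text
18.25 0.2047 1.3
18.5 0.204 1.7
18.75 0.2034 1.5
19.0 0.2028 1.6
19.25 0.2022 1.7
19.5 0.2016 1.6
19.75 0.2013 7.2
```

```bash

python3 -m crank '[{"hand":1,"translation":[0,0,0],"yaw":0},{"hand":1,"translation":[0,0,0],"yaw":0}]' >/dev/null; python3 chk.py
python3 -m crank '[{"hand":1,"translation":[0,0,0.002],"yaw":0},{"hand":1,"translation":[0,0,0.002],"yaw":0}]' >/dev/null; python3 chk.py
```

```text
20.0 0.2013 4.9
20.25 0.2013 7.0
```

```bash

python3 -m crank '[{"hand":1,"translation":[0,0,-0.01],"yaw":0},{"hand":1,"translation":[0,0,-0.05],"yaw":0},{"hand":1,"translation":[0,0,-0.3],"yaw":0},{"hand":1,"translation":[0,0,-0.8],"yaw":0},{"hand":1,"translation":[0,0,-0.8],"yaw":0}]' | grep -E "t:|pos|cont"
python3 -m crank '[{"hand":1,"translation":[-0.5,0,0],"yaw":0},{"hand":1,"translation":[-1,-0.3,0],"yaw":0},{"hand":1,"translation":[-1,-0.3,0],"yaw":0},{"hand":1,"translation":[-1,-0.3,0],"yaw":0}]' | grep "t:"
python3 - <<'E'
from h import *
np.set_printoptions(precision=4,suppress=True)
S=shots();t,s=S["top"],S["side"]
a=.265;ex=np.array([np.cos(a),np.sin(a)]);ey=np.array([-ex[1],ex[0]]);C=np.array([.505,-.0205]);us=np.arange(-.1,.1,.0005)
for v in(-.006,0,.006): print("gauge",v,cross(us,prof(t,lambda u:np.array([*(C+(u)*ey+v*ex),.152]),us)))
for u in(-.06,.06): print("w",u,cross(us,prof(t,lambda v:np.array([*(C+u*ey+v*ex),.152]),us)))
for n,z in(("blade_cap",.2013),):
  P={k:[p["pixel"] for p in place_of(n,c) if np.hypot(*(onz(c,p["pixel"],z)[:2]-[.505,-.02]))<.04] for k,c in S.items()}
  print(P); 
  if P["side"] and P["top"]: print(tri(s,P["side"][0],t,P["top"][0]))
save(np.hstack([cv2.resize(t["color"][210:290,235:315],(400,400),interpolation=cv2.INTER_CUBIC),cv2.resize(s["color"][160:240,260:340],(400,400),interpolation=cv2.INTER_CUBIC)]),"crop8.png")
E
```

```text
t: 20.88
position: [0.5063, -0.0169, 0.284]
ee_rot: [[-0.268, 0.963, 0.007], [0.963, 0.268, 0.0], [-0.002, 0.007, -1.0]]
contact_force: [-0.3, 0.7, -0.5]
t: 21.38
ee_rot: [[-0.268, 0.963, -0.001], [0.963, 0.268, 0.001], [0.001, -0.001, -1.0]]
gauge -0.006 [-0.0213, 0.0803]
gauge 0 [-0.0257, -0.0088, 0.0098, 0.0804]
gauge 0.006 [-0.028, -0.0084, 0.0113, 0.0802]
w -0.06 []
w 0.06 [-0.0114, 0.011]
{'side': [[299.0, 191.8]], 'top': [[272.5, 244.0]]}
(array([ 0.5064, -0.0173,  0.1972]), np.float64(0.002022135316190996))
```

View pics/crop8.png

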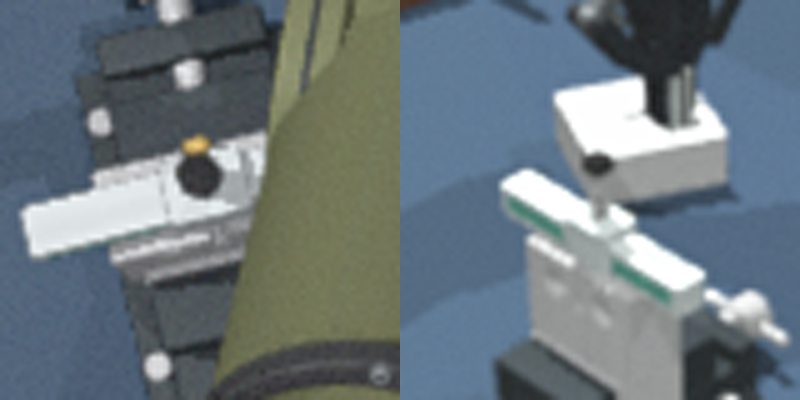

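The cap has stayed down at z ≈ 0.20, and the head is unmoved, flat and square. The hand is clear, so I'm handing in.

```bash
python3 -c "
from cell import *
print(sign_off())"
```

```text
the job is handed in; nothing more can be done
None
```

I handed in the job at about 21.5 s, with the gauge released, flat, square and centred across the slot. The blade met a hard stop at about 31 mm, pressed with about 5 N, and I took that as the slot bottom; the hand-in gave no verdict.

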